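# Refill the docked glue gun and switch it on

### The job

Get the cold glue gun ready for the strap-weaving class: take the black glue stick off the rack and slide it into the back of the gun's barrel, pressing only gently, until you feel it butt firmly against the remnant of the old stick hidden inside, and let go of it there. Then switch the dock on by pressing down the white-striped end of its red rocker. Leave the other two sticks on the rack, and the woven box and the carton where they are.

Things in the scene. Friction and masses are not known exactly. Their poses are not given: they have to be found in the camera images.
- stick_black_center (a point): Centre of the black glue stick: a plain round stick, 11.2 mm in diameter, 150 mm long, about 16 g, both ends alike. Its x axis runs along the stick. At the start it lies level in one of the three places of the rack, its axis 36 mm above the table; which place differs.
- stick_white_center (a point): Centre of the off-white glue stick, same size as the black one; it stays on the rack.
- stick_orange_center (a point): Centre of the orange glue stick, same size as the black one; it stays on the rack.
- rack: Plywood rack, fixed. Origin at the centre of its underside, z up. Floor board 144 (x) by 170 mm (y), 8 mm thick; at x = -62 and +62 mm two rails, 12 mm thick, 37 mm high, each with three notches 13.6 mm wide, 7 mm deep at y = -62, 0, +62 mm. The sticks lie along x across both rails; in the 112 mm between the rails they are free underneath, 22 mm above the board.
- dock: Dark grey dock, fixed, with a plum-coloured glue gun fixed upright in it. Origin at the centre of its underside; x along the barrel to the brass nozzle, z up. Base 240 (x) by 180 mm (y), 22 mm high. The level barrel housing runs from x = -68 to +72 mm at y = +45 mm, 36 mm wide, 137 to 183 mm above the table, on a handle; nozzle end at x = +114 mm. Rocker switch at x = -30, y = -50 mm.
- barrel_mouth (a point): Centre of the mouth of the light grey flared collar at the back of the barrel, 160 mm above the table. x axis: level, straight into the barrel. The collar is 22 mm wide inside at the mouth, narrowing within 14 mm to the bore, 13.2 mm wide; about 30 mm outside. The bore is blind: 48 to 74 mm in from the mouth lies the remnant of the old stick, which is firm and does not move.
- stub_face (a point): Centre of the rear face of the old stick's remnant, hidden in the barrel and seen by no camera; x axis straight into the barrel. The black stick is home when its front end touches this face; its centre is then 75 mm behind it, and 76 to 102 mm of the stick stand out of the collar.
- rocker (a joint): Red rocker switch, 36 mm long (along the dock's x) by 22 mm wide, its two faces a shallow V, hinged at its middle 30 mm above the table. 0 = off, its striped end (towards the nozzle) raised; 0.44 rad = fully on, striped end down. It stays where it is left; about 4 N on the striped end move it.
- rocker_on (a point): Point on the upper face of the rocker's striped end, 12 mm from the hinge, where to press down; about 40 mm above the table when off, 35 mm when on; the face slopes 0.44 rad when off and is level when on. At least 70 mm of free room to the side of the gun above it.
- woven_box: Black and white woven box, 90 x 75 x 60 mm high, origin at the centre of its underside; a bystander.
- carton: Small brown and cream carton with a gabled top, 60 x 60 x 107 mm high, origin at the centre of its underside; a bystander.
Things that resemble listed ones, but are neither listed nor needed, are in the scene too. Of the things that look like the part that bears stick_black_center, the largest one is meant.

How it is judged:
On the way, in this order (a step that is already met when the one before it is completed fails the run):
1. the black stick lies in the barrel with its front end against the old remnant (gap at most 2 mm), the switch still off (x of stick_black_center in the frame of stub_face between -0.077 and -0.072 m and y of stick_black_center in the frame of stub_face between -0.006 and 0.006 m and z of stick_black_center in the frame of stub_face between -0.006 and 0.006 m and angle between the x axis of stick_black_center and the x axis of stub_face, either way round below 0.1 rad and value of joint rocker below 0.2 rad), for 0.2 s.
2. the rocker is switched on (value of joint rocker above 0.36 rad), for 0.2 s.
At the end, for the whole second after the job is handed in: The black stick lies at rest, released, in the barrel, in line with it (within 0.1 rad and 6 mm), its front end within 2 mm of the old remnant, and the rocker is on (above 0.36 rad) (x of stick_black_center in the frame of stub_face between -0.077 and -0.072 m and y of stick_black_center in the frame of stub_face between -0.006 and 0.006 m and z of stick_black_center in the frame of stub_face between -0.006 and 0.006 m and angle between the x axis of stick_black_center and the x axis of stub_face, either way round below 0.1 rad and value of joint rocker above 0.36 rad and linear speed of stick_black below 0.02 m/s and contact force between stick_black and the fingers below 0.1 N); the robot touches nothing.
It fails at once if the stick is rammed against the remnant with more than 40 N (contact force between stick_black and old_stub above 40 N).
It fails at once if the white stick is moved by more than 15 mm (distance of stick_white_center from where it was at the start of the episode above 0.015 m).
It fails at once if the orange stick is moved by more than 15 mm (distance of stick_orange_center from where it was at the start of the episode above 0.015 m).
It fails at once if the woven box is moved by more than 15 mm (distance of woven_box from where it was at the start of the episode above 0.015 m).
It fails at once if the carton is moved by more than 15 mm (distance of carton from where it was at the start of the episode above 0.015 m).
It also fails if it takes over 56 s, if anything falls off the work surface, if the arm or the gripper's body presses on something with over 40 N, if the wrist force passes 120 N, or if a joint passes its speed limit or range.

### The arm

A 6-joint arm with a two-finger parallel gripper is mounted at the origin on the work surface. World frame = base frame: x ahead of the robot, y to its left, z up, the work surface at z = 0. Lengths are in m, angles in rad, forces in N, time in s.
With the tool pointing down it reaches from about 0.375 to 0.975 m from the base axis. Payload 3.8 kg.
Tool frame: the origin (TCP) lies midway between the tips of the shut fingers; the grasp point (between the pads) lies 19 mm behind it; z points along the fingers, y is the direction in which the jaws open and shut (so a half turn about z gives the same grasp; the last joint's range is limited). The gripper opens to 85 mm and grips with 20 to 120 N. Pads are 22 mm wide; open, the fingers measure 114 mm over their backs; the gripper's body (76 mm by 85 mm) begins 54 mm behind the grasp point. The pads swing forward as they close: fully open they stand 13 mm farther back than shut.
Start: joints at [1.103, 0.264, 1.604, -0, 1.274, -0.037], TCP at [0.282, 0.613, 0.231] pointing down, gripper open.
Joint ranges: [-2.63, 2.63], [-0.94, 2.18], [0.31, 2.57], [-1.31, 4.45], [0, 2.66], [-2.55, 2.55]. Speed limits (rad/s): [2.57, 2.57, 3.14, 3.14, 3.14, 3.14].

### API

Orientations are given as a unit quaternion [w, x, y, z].
In Python, from workcell import env, optics gives the robot as it stands.
- The arm moves only by the tool servo_tool, never from a script. Its argument "deltas" is a list of rows, each a list of 4 numbers: the shift along the tool's x, y, z in units of 30 mm (1.0 is 30 mm), then the turn about the tool's z in units of 8 degrees (1.0 is 8 degrees). A call has 1 to 20 rows; each row is the pose to reach, as a shift and turn from the pose measured when the call began, along the tool's axes at that moment; what a row does not reach only later rows make up. A row lasts 1/8 s, in which the tool goes at most 62.5 mm and 10.7 degrees, less where a joint would pass 70% of its speed; a pose out of reach is approached as far as the arm can. A call with a gripper value outside its range is refused whole. "gripper" is the opening in per cent of the stroke, from 0 (shut) to 100 (fully open), set as the call begins (left out, the last holds). The fingers move at their own pace and stop on an object; "squeeze" is the grip in N (left out, the last holds). Time passes only in rows, so rows that repeat a pose let the fingers close. It gives the time, the measured TCP pose, the force and the opening at its end, in the units of the state.
- env.state(): the state, without advancing time (a new reading comes with each control period).
- optics.capture(name): name is "side" or "top" or "wrist"; returns the picture (384x512x3 uint8, red, green, blue); there is no depth.
- optics.camera_params(name): a dict with "fx", "fy", "cx", "cy" (pixels), "k1" (the pictures are not rectified: a ray, as slopes to the right and down, at radius r is drawn at 1 + k1 r^2 times it, then the intrinsics apply), "R" (3x3) and "t" (3): a world point X has camera coordinates R X + t. Camera axes: x right, y down, z forward; pixel columns grow to the right and rows downward; lengths in m; the calibration is good to about 2 mm. A picture is of the moment at which its call begins: read the wrist's pose just before it. camera_params takes no time and is no camera call; for the wrist camera it gives the pose at the moment of the call.
- env.finish_job(): hands the job in, once; it reports no verdict.
The state is a dict: "clock": time; "joints": joint angles; "qvel": joint speeds; "effort": joint torques, N m; "tool_pos": TCP position; "eef_rot": TCP orientation; "wrist_force": force on the tool from outside, world axes, zero at the start; "wrist_torque": the same for the moment, N m; "width": finger opening in m.
Only numpy, scipy, OpenCV 4.12 (cv2) and the standard library are available. Lean on these libraries where they do the work, as an engineer would, in place of code of your own. Each camera call takes 0.05 s, during which the arm holds its last target.

## Working session

There is one attempt and no reset: what is moved stays moved. The work goes in short steps, Python scripts to look and compute and a tool call to move; the robot and the scene stay as the last step left them, time stands still between calls to the robot, and variables do not carry over. Pictures are saved under pics/ and viewed, and the job is handed in when it is done.

Besides the shell and the picture viewer there is one more tool, called after "Request:" in YAML: its name, and indented under it one key for each argument. servo_tool: Moves the arm, as the interface text tells. Its arguments: {"type":"object","properties":{"deltas":{"type":"array","items":{"type":"array","items":{"type":"number"}}},"gripper":{"type":"number"},"squeeze":{"type":"number"}},"required":["deltas"]}

```bash
ls; mkdir -p pics
python3 - <<'E'
from workcell import env, optics
import cv2
print(env.state())
for n in ["side","top","wrist"]:
    p=optics.camera_params(n); print(n,p)
    im=optics.capture(n); cv2.imwrite(f"pics/{n}0.png",im[:,:,::-1])
E
```

```text
pics
{'clock': 0.0, 'joints': array([ 1.10310902e+00,  2.64761376e-01,  1.60540715e+00, -1.38139068e-05,
        1.27366573e+00, -3.69287488e-02]), 'qvel': array([-0.00173475,  0.0003251 ,  0.00042557, -0.00183264,  0.00065418,
        0.00027039]), 'effort': array([-8.20067180e-04, -5.15118134e+01, -3.67310643e+01,  1.65000561e-04,
        1.31301544e-02, -1.17035844e-05]), 'tool_pos': array([0.28154438, 0.61266965, 0.22993857]), 'eef_rot': array([-2.73403292e-04,  2.13715841e-01,  9.76895226e-01, -1.08696327e-03]), 'wrist_force': array([ 0.15244555, -0.22794445,  0.22557814]), 'wrist_torque': array([-0.00734515, -0.03324295,  0.01573581]), 'width': 0.0852835460694104}
side {'fx': 354.7173950320129, 'fy': 354.7173950320129, 'cx': 255.3817604589695, 'cy': 191.78374209004963, 'k1': -0.06331086802768544, 'R': array([[-0.97876546, -0.20424179, -0.01742021],
       [-0.09144884,  0.51113277, -0.85462296],
       [ 0.18345376, -0.83488238, -0.51895678]]), 't': array([0.56540805, 0.16307375, 0.9067498 ])}
top {'fx': 411.6100558147863, 'fy': 411.6100558147863, 'cx': 261.0796671982462, 'cy': 184.35896236165007, 'k1': -0.04240917035935227, 'R': array([[ 0.01699647, -0.999822  ,  0.00819128],
       [-0.98037364, -0.01827409, -0.19629972],
       [ 0.19641447, -0.00469411, -0.98050973]]), 't': array([-0.02046094,  0.60150554,  1.20498068])}
wrist {'fx': 264.8041960779778, 'fy': 264.8041960779778, 'cx': 253.74096795108653, 'cy': 194.6778400760786, 'k1': 0.01529878214547578, 'R': array([[ 0.41698694,  0.90891039, -0.00194803],
       [ 0.87506588, -0.40087859,  0.2712122 ],
       [ 0.24572667, -0.1147966 , -0.96251761]]), 't': array([-0.67382015, -0.03454274,  0.37859836])}
```

View pics/side0.png

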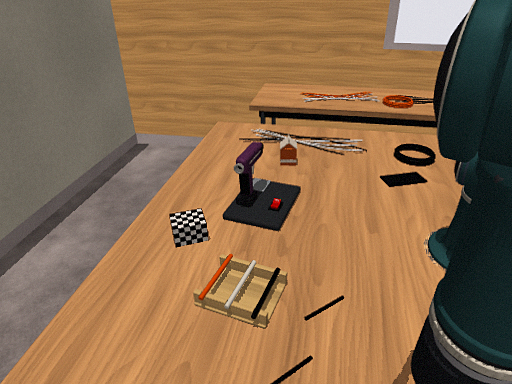

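View pics/top0.png

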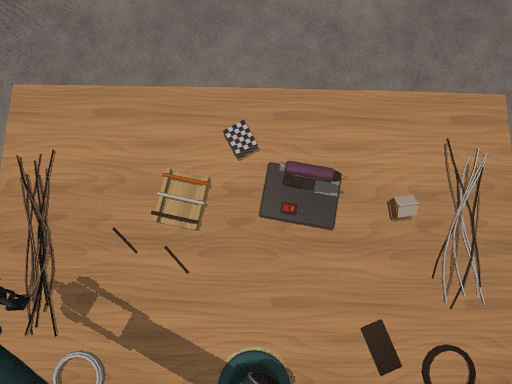

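View pics/wrist0.png

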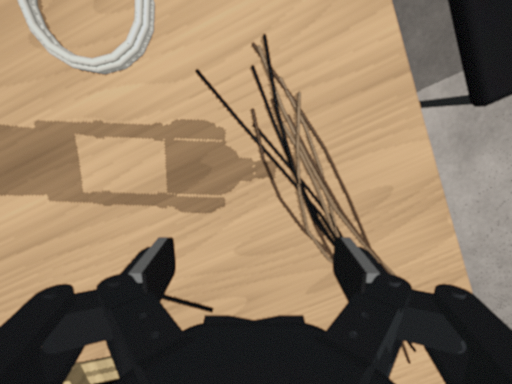

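Candidates for the black stick are the rack stick at top px (175,216), two loose thin black sticks at (125,240) and (176,259), and the strands. The description and size rule point to the stick on the rack, which I'll check in a crop.

Run:
```python
import cv2
t=cv2.imread("pics/top0.png"); s=cv2.imread("pics/side0.png")
a=cv2.resize(t[150:240,140:350],None,fx=3.7,fy=3.7,interpolation=cv2.INTER_CUBIC)
b=cv2.resize(s[130:330,160:360],None,fx=3,fy=3,interpolation=cv2.INTER_CUBIC)
cv2.imwrite("pics/ct.png",a);cv2.imwrite("pics/cs.png",b)
```

```text
(no output)
```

View pics/ct.png

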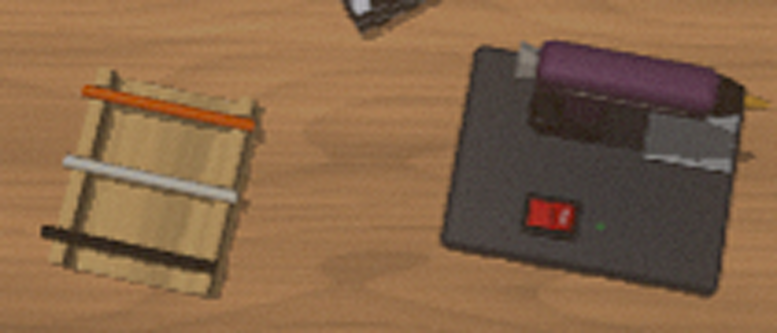

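View pics/cs.png

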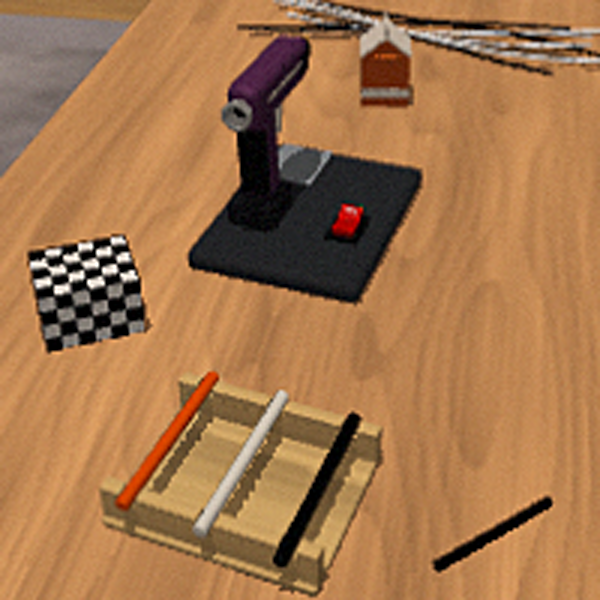

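The crop shows the black stick in the rack place farthest from the orange one, at top px (151..198, 212..222). Next I'll measure it.

```bash
cat > h.py <<'E'
import numpy as np, cv2
from workcell import env, optics
def ray(P,px):
    px=np.atleast_2d(np.array(px,float))
    d=np.c_[(px[:,0]-P['cx'])/P['fx'],(px[:,1]-P['cy'])/P['fy']]
    u=d.copy()
    for _ in range(10): u=d/(1+P['k1']*(u**2).sum(1,keepdims=True))
    v=np.c_[u,np.ones(len(u))]@P['R']
    return -P['R'].T@P['t'],v
def onz(P,px,z):
    c,v=ray(P,px); s=(z-c[2])/v[:,2]; return c+s[:,None]*v
def tri(obs):
    A=0;b=0
    for P,px in obs:
        c,v=ray(P,px); v=v[0]/np.linalg.norm(v[0]); M=np.eye(3)-np.outer(v,v); A=A+M;b=b+M@c
    X=np.linalg.solve(A,b)
    res=[np.linalg.norm((np.eye(3)-np.outer(*(2*[ray(P,px)[1][0]/np.linalg.norm(ray(P,px)[1][0])])))@(X-ray(P,px)[0])) for P,px in obs]
    return X,res
def proj(P,X):
    c=np.atleast_2d(X)@P['R'].T+P['t']; u=c[:,:2]/c[:,2:]
    u=u*(1+P['k1']*(u**2).sum(1,keepdims=True))
    return u*[P['fx'],P['fy']]+[P['cx'],P['cy']]
E
python3 - <<'E'
from h import *
P={n:optics.camera_params(n) for n in("side","top")}
I={n:cv2.imread(f"pics/{n}0.png") for n in P}
def ends(n,mask,roi,tall=False):
    x0,y0,x1,y1=roi; m=np.zeros_like(mask); m[y0:y1,x0:x1]=mask[y0:y1,x0:x1]
    k,l,st,c=cv2.connectedComponentsWithStats(m); i=1+st[1:,4].argmax()
    pts=np.argwhere(l==i)[:,::-1].astype(float)
    mu=pts.mean(0); d=np.linalg.svd(pts-mu,full_matrices=False)[2][0]; s=(pts-mu)@d
    return np.array([mu+d*(s.min()-.3),mu+d*(s.max()+.3)]),len(pts)
for n,roi in(("top",(145,205,213,232)),("side",(245,262,285,322))):
    dark=(I[n].max(2)<50).astype(np.uint8)
    if n=="top": dark=(I[n].max(2)<62).astype(np.uint8)
    e,k=ends(n,dark,roi); w=onz(P[n],e,.036)
    print(n,"black",e.round(1).tolist(),k,w.round(4).tolist(),np.linalg.norm(w[1]-w[0]),w.mean(0),np.degrees(np.arctan2(*(w[0]-w[1])[[1,0]])))
hsv={n:cv2.cvtColor(I[n],cv2.COLOR_BGR2HSV) for n in I}
for n in P:
    h=hsv[n]; 
    red=((h[...,0]<4)|(h[...,0]>176))&(h[...,1]>200)&(h[...,2]>120)
    m=red.astype(np.uint8); k,l,st,c=cv2.connectedComponentsWithStats(m); i=1+st[1:,4].argmax(); print(n,"red",st[i],c[i],onz(P[n],c[i],.034))
    pur=((h[...,0]>140)&(h[...,0]<170)&(h[...,1]>60)&(h[...,2]>35)).astype(np.uint8)
    k,l,st,c=cv2.connectedComponentsWithStats(pur); i=1+st[1:,4].argmax(); print(n,"purple",st[i],c[i])
    pts=np.argwhere(l==i)[:,::-1].astype(np.float32); print(cv2.boxPoints(cv2.minAreaRect(pts)).tolist())
    e,_=ends(n,pur,(0,0,512,384)); print(e.tolist())
# dock base corners (top view, hand-read from crop)
cr=np.array([[477,48],[741,115],[714,294],[444,244]])/3.7+[140,150]
print(cr, onz(P["top"],cr,.022))
E
```

```text
top black [[151.5, 212.0], [198.1, 222.1]] 130 [[0.5131, 0.3276, 0.036], [0.4847, 0.1818, 0.036]] 0.14847772983065496 [0.4988854  0.25471157 0.036     ] 78.97204927906236
side black [[278.2, 267.8], [252.1, 318.4]] 266 [[0.4854, 0.1768, 0.036], [0.5148, 0.3306, 0.036]] 0.15662019611163028 [0.50011067 0.25370558 0.036     ] -100.83235003633042
side red [271 198  10  10  53] [275.35849057 202.96226415] [[ 0.5363261  -0.10018069  0.034     ]]
side purple [236 142  26  32 282] [248.35106383 154.21276596]
[[232.70103454589844, 167.4226837158203], [246.43299865722656, 136.52577209472656], [262.1134033203125, 143.49485778808594], [248.38145446777344, 174.3917694091797]]
[[258.18971769806717, 140.5988862598164], [237.8950800594743, 168.6808534697379]]
top red [283 204   9   7  26] [286.34615385 206.73076923] [[ 0.53755492 -0.08951197  0.034     ]]
top purple [286 161  48  19 493] [309.38133874 169.63691684]
[[284.5405578613281, 171.75677490234375], [286.4324645996094, 160.40542602539062], [333.9459533691406, 168.3243408203125], [332.0540466308594, 179.67568969726562]]
[[285.29535080008077, 165.13918119675688], [333.2863519094204, 174.10085785934595]]
[[268.91891892 162.97297297]
 [340.27027027 181.08108108]
 [332.97297297 229.45945946]
 [260.         215.94594595]] [[ 0.67958137 -0.03382314  0.022     ]
 [ 0.6246551  -0.26162775  0.022     ]
 [ 0.47056145 -0.23576432  0.022     ]
 [ 0.50881235 -0.00826698  0.022     ]]
```

Run:
```python
import cv2
t=cv2.imread("pics/top0.png"); s=cv2.imread("pics/side0.png")
a=cv2.resize(t[155:195,272:347],None,fx=10,fy=10,interpolation=cv2.INTER_CUBIC)
b=cv2.resize(s[140:180,230:270],None,fx=14,fy=14,interpolation=cv2.INTER_CUBIC)
cv2.imwrite("pics/ct2.png",a);cv2.imwrite("pics/cs2.png",b)
```

```text
(no output)
```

View pics/ct2.png

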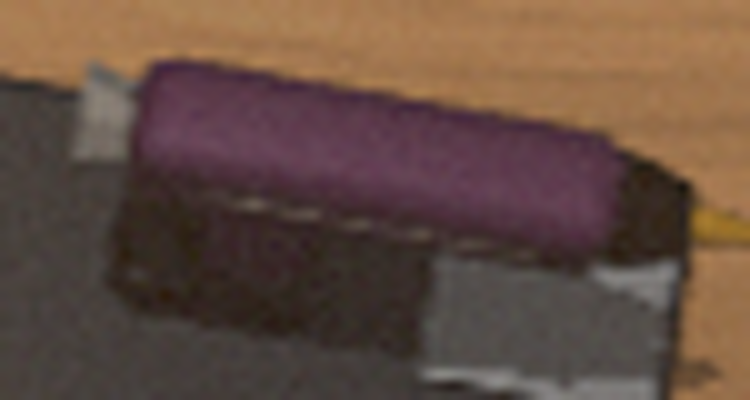

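View pics/cs2.png

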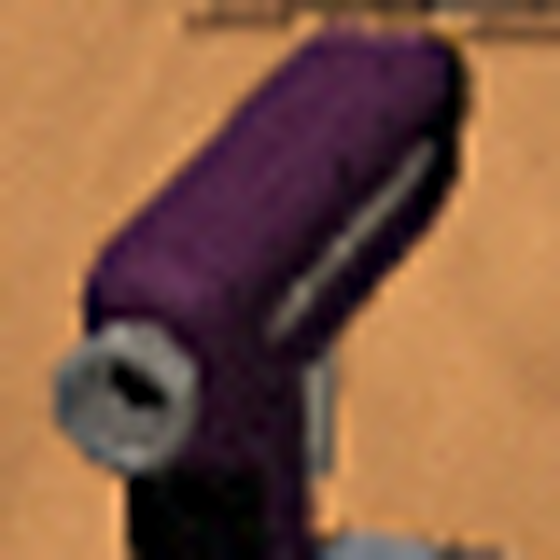

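Run:
```python
from h import *
P={n:optics.camera_params(n) for n in("side","top","wrist")}
print("mouth side",onz(P["side"],[238.5,168],.16),"top",onz(P["top"],[279.7,165.7],.16))
print("tri",tri([(P["side"],[238.5,168]),(P["top"],[279.7,165.7])]))
print("nozzle top tip",onz(P["top"],[346.5,178.3],.16))
# purple axis direction in top
w=onz(P["top"],[[285.3,165.1],[333.3,174.1]],.183);print(w,np.linalg.norm(w[1]-w[0]),np.degrees(np.arctan2(*(w[1]-w[0])[[1,0]])))
s=env.state();from scipy.spatial.transform import Rotation as R
M=R.from_quat(s['eef_rot'],scalar_first=True).as_matrix()
W=P["wrist"];c=-W['R'].T@W['t'];print("cam in tool",M.T@(c-s['tool_pos']),"rays tool",[(M.T@ray(W,[254,v])[1][0]).round(3).tolist() for v in(60,120,195,230)])
```

```text
mouth side [[ 0.63763461 -0.06838373  0.16      ]] top [[ 0.63692617 -0.06143107  0.16      ]]
tri (array([ 0.6358212 , -0.06125533,  0.16384486]), [np.float64(0.0001454551856305049), np.float64(0.00014545518563073836)])
nozzle top tip [[ 0.60377078 -0.25174551  0.16      ]]
[[ 0.63323173 -0.07591478  0.183     ]
 [ 0.61000278 -0.21003626  0.183     ]] 0.13611816931069157 -99.82577729688451
cam in tool [ 6.99024233e-02 -1.31548124e-04 -1.42383912e-01] rays tool [[0.216, 0.001, 1.1], [-0.0, 0.001, 1.039], [-0.272, 0.001, 0.962], [-0.4, 0.001, 0.926]]
```

Both views put the stick at about (0.4995, 0.254), heading 79° and about 150 mm long. The mouth is near (0.637, -0.063) and the barrel heads about -100°. I'll move to look at the stick with the wrist camera.

Request:
servo_tool:
  deltas:
    - [-11.87, -8.95, 0, 9.5]
    - [-11.87, -8.95, 0, 9.5]
    - [-11.87, -8.95, 0, 9.5]
    - [-11.87, -8.95, 0, 9.5]
    - [-11.87, -8.95, 0, 9.5]
    - [-11.87, -8.95, 0, 9.5]
    - [-11.87, -8.95, 0, 9.5]
    - [-11.87, -8.95, 0, 9.5]
    - [-11.87, -8.95, 0, 9.5]
    - [-11.87, -8.95, 0, 9.5]
    - [-11.87, -8.95, 0, 9.5]
    - [-11.87, -8.95, 0, 9.5]
  gripper: 45
  squeeze: 25

```text
clock: 1.65
tool_pos: [0.4926, 0.2212, 0.2307]
eef_rot: [0.0, 0.769, 0.639, -0.001]
wrist_force: [-0.1, -0.6, -0.5]
width: 0.0384
```

Run:
```python
from h import *
import pickle
s=env.state();W=optics.camera_params("wrist");im=optics.capture("wrist");cv2.imwrite("pics/w1.png",im[:,:,::-1]);pickle.dump((s,W),open("w1.pkl","wb"));print(s)
```

```text
{'clock': 1.65, 'joints': array([ 3.76611166e-01,  9.55997978e-03,  1.89236688e+00, -1.15179228e-03,
        1.24102764e+00,  5.61378706e-01]), 'qvel': array([-5.31390029e-03, -6.16663387e-04, -1.92517984e-03, -9.76875273e-04,
        3.49387288e-05,  3.48982803e-04]), 'effort': array([-2.59554939e-02, -3.68880093e+01, -3.63433027e+01, -6.59568774e-03,
        8.81746266e-03, -7.94516072e-04]), 'tool_pos': array([0.49258561, 0.22118112, 0.23067457]), 'eef_rot': array([ 3.05827634e-04,  7.69204057e-01,  6.39002627e-01, -8.16619948e-04]), 'wrist_force': array([-0.1249608 , -0.59974001, -0.54776211]), 'wrist_torque': array([ 0.0263715 , -0.00715803,  0.02725843]), 'width': 0.03841448276236472}
```

View pics/w1.png

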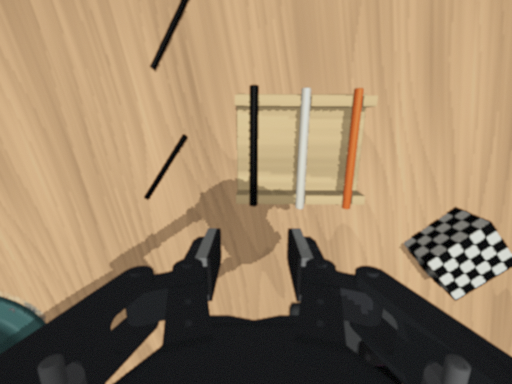

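Run:
```python
from h import *
import pickle
s,W=pickle.load(open("w1.pkl","rb"));I=cv2.imread("pics/w1.png")
m=np.zeros((384,512),np.uint8);m[75:215,240:270]=(I[75:215,240:270].max(2)<45)
k,l,st,c=cv2.connectedComponentsWithStats(m);i=1+st[1:,4].argmax();print(st[i])
p=np.argwhere(l==i)[:,::-1].astype(np.float32);vx,vy,x,y=cv2.fitLine(p,cv2.DIST_L2,0,.01,.01).ravel()
a,b=st[i][1]-.5+2,st[i][1]+st[i][3]-.5-1
e=[[x+(t-y)/vy*vx,t] for t in(st[i][1]-.5,st[i][1]+st[i][3]-.5)]
w=onz(W,e,.036);print(e,w,np.linalg.norm(w[1]-w[0]),w.mean(0))
h=np.degrees(np.arctan2(*(w[0]-w[1])[[1,0]]));
from scipy.spatial.transform import Rotation as R
M=R.from_quat(s['eef_rot'],scalar_first=True).as_matrix();print("stick",h,"tool",np.degrees(np.arctan2(M[1,0],M[0,0])),"z",M[:,2])
u=(w[0]-w[1])/np.linalg.norm(w[0]-w[1]);g=w.mean(0)+.025*u;print(g,"delta tool",M.T@(g-s['tool_pos'])/.03)
```

```text
[250  86   8 119 677]
[[np.float64(253.6852896422862), np.float64(85.5)], [np.float64(252.98992221799804), np.float64(204.5)]] [[0.51099297 0.32724625 0.036     ]
 [0.48308648 0.18218858 0.036     ]] 0.14771763079289868 [0.49703972 0.25471742 0.036     ]
stick 79.11036668193361 tool 79.43503939580945 z [-8.65445430e-04 -1.51413230e-03 -9.99998479e-01]
[0.50176267 0.27926724 0.036     ] delta tool [ 1.97015376 -0.05056982  6.4859461 ]
```

Wrist view: the black stick spans px (253.7,85.5) to (253,204.5), length 148 mm, heading 79.1°, centre (0.498, 0.2545). This agrees with the other cameras to about 2 mm. I'll descend and grip.

Request:
servo_tool:
  deltas:
    - [1.97, 0, 0, 0]
    - [1.97, 0, 2, 0]
    - [1.97, 0, 4, 0]
    - [1.97, 0, 5.5, 0]
    - [1.97, 0, 6.3, 0]
    - [1.97, 0, 6.8, 0]
    - [1.97, 0, 7.05, 0]
    - [1.97, 0, 7.05, 0]
    - [1.97, 0, 7.05, 0]

```text
clock: 2.82
tool_pos: [0.5044, 0.2793, 0.0204]
eef_rot: [0.001, 0.769, 0.639, 0.0]
wrist_force: [-0.1, 0.8, 0.5]
width: 0.0384
```

Request:
servo_tool:
  deltas:
    - [0, 0, 0, 0]
    - [0, 0, 0, 0]
    - [0, 0, 0, 0]
    - [0, 0, 0, 0]
    - [0, 0, 0, 0]
    - [0, 0, 0, 0]
  gripper: 0
  squeeze: 25

```text
clock: 3.58
tool_pos: [0.5043, 0.2799, 0.0215]
eef_rot: [0.0, 0.769, 0.639, 0.001]
wrist_force: [-2.2, 1.1, 5.7]
width: 0.0101
```

Request:
servo_tool:
  deltas:
    - [0, 0, -0.3, 0]
    - [0, 0, -1, 0]
    - [0, 0, -2, 0]
    - [0, 0, -4, 0]
    - [0, 0, -6, 0]
    - [0, 0, -7.5, 0]
    - [0, 0, -7.5, 0]
    - [0, 0, -7.5, 0]

```text
clock: 4.58
tool_pos: [0.5038, 0.2795, 0.2464]
eef_rot: [0.0, 0.769, 0.639, 0.001]
wrist_force: [-0.0, 0.2, -1.3]
width: 0.01
```

Run:
```python
from h import *
s=env.state();print(s['tool_pos'],s['wrist_force'],s['width'],s['joints'])
for n in("wrist","side","top"):
    cv2.imwrite(f"pics/{n}2.png",optics.capture(n)[:,:,::-1])
s=cv2.imread("pics/side2.png");cv2.imwrite("pics/s2c.png",np.hstack([cv2.resize(s[130:330,160:360],None,fx=2,fy=2),cv2.resize(cv2.imread("pics/wrist2.png")[:,80:430],(400,400))]))
```

```text
[0.50383846 0.27950058 0.24641417] [-0.01935343  0.19984839 -1.33487987] 0.010006882324211987 [ 4.63488288e-01  6.75897439e-02  1.80294050e+00 -4.17944895e-04
  1.26957528e+00  6.48792115e-01]
```

View pics/s2c.png

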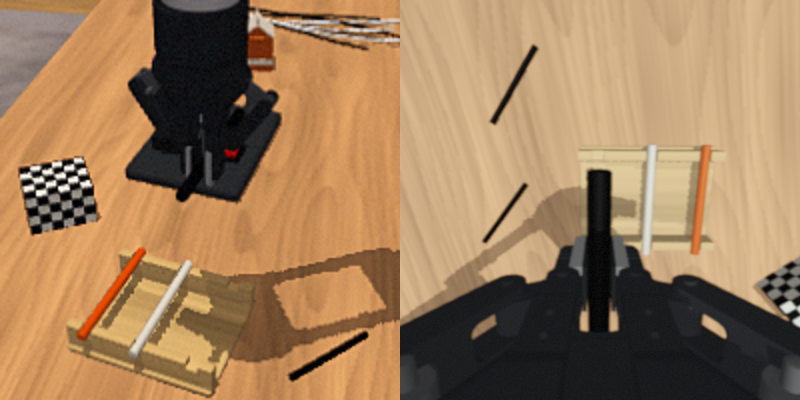

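The stick is held and the others are undisturbed. Next I'll look at the gun from above with the wrist camera.

Request:
servo_tool:
  deltas:
    - [-14.8, 4.5, -0.5, 0]
    - [-14.8, 4.5, -0.5, 0]
    - [-14.8, 4.5, -0.5, 0]
    - [-14.8, 4.5, -0.5, 0]
    - [-14.8, 4.5, -0.5, 0]
    - [-14.8, 4.5, -0.5, 0]
    - [-14.8, 4.5, -0.5, 0]
    - [-14.8, 4.5, -0.5, 0]
    - [-14.8, 4.5, -0.5, 0]
    - [-14.8, 4.5, -0.5, 0]
    - [-14.8, 4.5, -0.5, 0]
    - [-14.8, 4.5, -0.5, 0]

```text
clock: 6.22
tool_pos: [0.5539, -0.1809, 0.2597]
eef_rot: [-0.0, 0.769, 0.639, -0.001]
wrist_force: [-0.0, -0.1, 0.1]
width: 0.01
```

Run:
```python
from h import *
import pickle
s=env.state();W=optics.camera_params("wrist");im=optics.capture("wrist");cv2.imwrite("pics/w3.png",im[:,:,::-1]);pickle.dump((s,W),open("w3.pkl","wb"));print(s['tool_pos'],s['joints'])
```

```text
[ 0.55390801 -0.1809224   0.25971527] [-0.35734936  0.07464035  1.7709043  -0.00191242  1.29766765 -0.17332813]
```

View pics/w3.png

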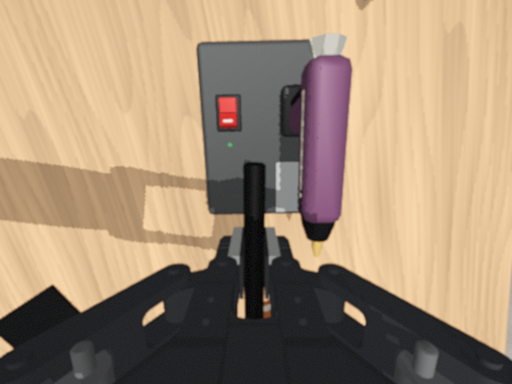

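Run:
```python
import cv2,numpy as np
I=cv2.imread("pics/w3.png")
a=cv2.resize(I[25:75,295:360],None,fx=6,fy=6,interpolation=cv2.INTER_CUBIC)
b=cv2.resize(I[215:265,295:360],None,fx=6,fy=6,interpolation=cv2.INTER_CUBIC)
c=cv2.resize(I[85:155,190:255],None,fx=6,fy=6,interpolation=cv2.INTER_CUBIC)[:300]
cv2.imwrite("pics/w3c.png",np.hstack([a,b]));cv2.imwrite("pics/w3d.png",c)
```

```text
(no output)
```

View pics/w3c.png

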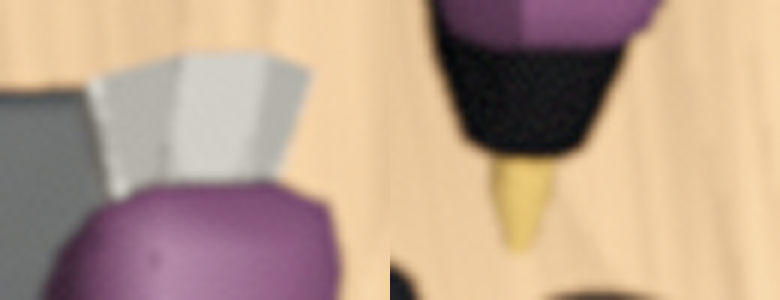

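View pics/w3d.png

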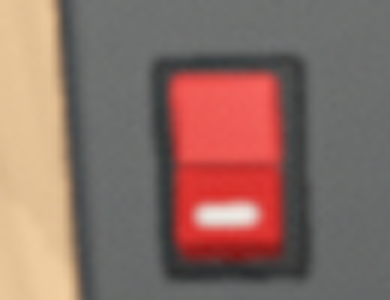

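Run:
```python
from h import *
import pickle
from scipy.spatial.transform import Rotation as R
s,W=pickle.load(open("w3.pkl","rb"))
m=onz(W,[[328,37.3]],.16)[0];m2=onz(W,[[332.5,33.8]],.175)[0];n=onz(W,[[316,256]],.16)[0]
print("mouth",m,m2,"nozzle",n,np.linalg.norm(m-n),np.degrees(np.arctan2(*(m-n)[[1,0]])))
r=onz(W,[[227.6,120.4],[228,112]],[.039,.030]) if 0 else np.array([onz(W,[227.6,120.4],.039)[0],onz(W,[227.6,112],.032)[0]]);print("stripe,hinge",r)
M=R.from_quat(s['eef_rot'],scalar_first=True).as_matrix()
# purple housing axis
I=cv2.imread("pics/w3.png");h=cv2.cvtColor(I,cv2.COLOR_BGR2HSV)
pur=((h[...,0]>140)&(h[...,0]<170)&(h[...,1]>60)&(h[...,2]>60)).astype(np.uint8)
k,l,st,c=cv2.connectedComponentsWithStats(pur);i=1+st[1:,4].argmax();print(st[i])
q=[]
for row in(100,150,190):
    x=np.where(l[row]==i)[0];q.append([(x.min()+x.max())/2,row])
w=onz(W,q,.168);print(q,w,np.degrees(np.arctan2(*(w[0]-w[-1])[[1,0]])))
# held stick in wrist: line in image of top
d=np.zeros_like(pur);d[150:215,235:275]=I[150:215,235:275].max(2)<35
rows=[(v,np.where(d[v])[0].mean(),d[v].sum()) for v in(166,172,180,190,200,208)];print(rows)
ax=s['tool_pos'][2]+.0145
ws=onz(W,[[a,v] for v,a,_ in rows],ax);print([(M.T@(x-s['tool_pos'])).round(4).tolist() for x in ws])
ys=np.where(d[:,254])[0];print(ys.min());print("rear end tool",M.T@(onz(W,[254.5,ys.min()-.5],ax)[0]-s['tool_pos']))
print("tool heading",np.degrees(np.arctan2(M[1,0],M[0,0])))
```

```text
mouth [ 0.6358149  -0.06108781  0.16      ] [ 0.63503934 -0.06260082  0.175     ] nozzle [ 0.60312947 -0.25521277  0.16      ] 0.19685739897515697 80.44257445048842
stripe,hinge [[ 0.53089639 -0.10753794  0.039     ]
 [ 0.53247303 -0.09691931  0.032     ]]
[ 301   56   50  167 6841]
[[np.float64(326.5), 100], [np.float64(324.0), 150], [np.float64(321.5), 190]] [[ 0.62755347 -0.10848242  0.168     ]
 [ 0.62104169 -0.14914694  0.168     ]
 [ 0.61482245 -0.18480193  0.168     ]] 80.52956638945516
[(166, np.float64(253.94736842105263), np.uint64(19)), (172, np.float64(254.0), np.uint64(20)), (180, np.float64(254.0), np.uint64(18)), (190, np.float64(253.88235294117646), np.uint64(17)), (200, np.float64(254.0), np.uint64(18)), (208, np.float64(254.0), np.uint64(18))]
[[0.0474, -0.001, -0.0146], [0.0444, -0.0009, -0.0146], [0.0404, -0.0009, -0.0146], [0.0353, -0.001, -0.0146], [0.0301, -0.0009, -0.0145], [0.0258, -0.0009, -0.0145]]
163
rear end tool [ 0.04910498 -0.00069807 -0.01457402]
tool heading 79.48608672043586
```

The mouth is at about (0.6365, -0.062) with the barrel axis at 80.2°. I'll move behind the mouth and then lower to axis height.

Request:
servo_tool:
  deltas:
    - [8.61, 1.93, 0, -0.09]
    - [8.61, 1.93, 0, -0.09]
    - [8.61, 1.93, 0, -0.09]
    - [8.61, 1.93, 0, -0.09]
    - [8.61, 1.93, 0, -0.09]
    - [8.61, 1.93, 0, -0.09]
    - [8.61, 1.93, 1, -0.09]
    - [8.61, 1.93, 2, -0.09]
    - [8.61, 1.93, 3, -0.09]
    - [8.61, 1.93, 3.81, -0.09]
    - [8.61, 1.93, 3.81, -0.09]
    - [8.61, 1.93, 3.81, -0.09]
    - [8.61, 1.93, 3.81, -0.09]

```text
clock: 7.9
tool_pos: [0.659, 0.0616, 0.1471]
eef_rot: [0.001, 0.765, 0.644, 0.0]
wrist_force: [-0.1, 0.2, 0.1]
width: 0.0104
```

Run:
```python
from h import *
import pickle
from scipy.spatial.transform import Rotation as R
s=env.state();W=optics.camera_params("wrist")
M=R.from_quat(s['eef_rot'],scalar_first=True).as_matrix()
print(s['tool_pos'],s['wrist_force'],np.degrees(np.arctan2(M[1,0],M[0,0])),M[:,2])
I={n:optics.capture(n)[:,:,::-1] for n in("wrist","side","top")}
for n in I: cv2.imwrite(f"pics/{n}4.png",I[n])
P=optics.camera_params("top");S=optics.camera_params("side")
g=s['tool_pos'];front=g-.101*M[:,0]+[0,0,.0145];rear=g+.049*M[:,0]+[0,0,.0145]
print(front,rear,"top px",proj(P,[front,rear]),"side px",proj(S,[front,rear]))
a=cv2.resize(I["top"][130:200,220:320],None,fx=4,fy=4,interpolation=cv2.INTER_CUBIC)
b=cv2.resize(I["side"][120:220,180:280],None,fx=4,fy=4,interpolation=cv2.INTER_CUBIC)[:280]
cv2.imwrite("pics/c4.png",np.hstack([a,b[:, :400]]));
```

```text
[0.65899111 0.06161312 0.14714282] [-0.086897    0.17966487  0.14081098] 80.1618429316462 [ 0.00125229 -0.00127584 -0.9999984 ]
[ 0.64173368 -0.03790156  0.16174817] [0.66736352 0.10989251 0.16159171] top px [[271.4916626  163.75968448]
 [219.96049359 154.13528386]] side px [[234.31013476 172.37407489]
 [208.45820965 200.13281408]]
```

View pics/c4.png

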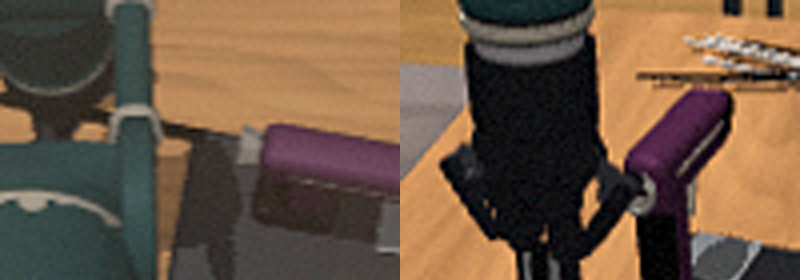

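View pics/wrist4.png

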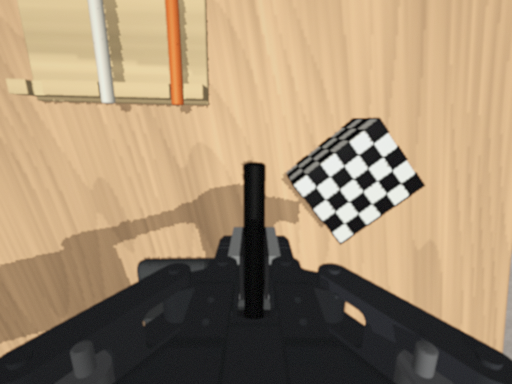

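Request:
servo_tool:
  deltas:
    - [-0.2, -0.03, 0.05, 0]
    - [-0.4, -0.03, 0.05, 0]
    - [-0.6, -0.03, 0.05, 0]
    - [-0.75, -0.03, 0.05, 0]
    - [-0.9, -0.03, 0.05, 0]
    - [-1.0, -0.03, 0.05, 0]
    - [-1.1, -0.03, 0.05, 0]
    - [-1.2, -0.03, 0.05, 0]
    - [-1.2, -0.03, 0.05, 0]

```text
clock: 9.18
tool_pos: [0.6515, 0.0266, 0.1449]
eef_rot: [0.0, 0.765, 0.644, -0.0]
wrist_force: [0.7, 1.3, -0.6]
width: 0.01
```

Request:
servo_tool:
  deltas:
    - [-0.12, 0, 0, 0]
    - [-0.24, 0, 0, 0]
    - [-0.36, 0, 0, 0]
    - [-0.48, 0, 0, 0]
    - [-0.6, 0, 0, 0]
    - [-0.7, 0, 0, 0]
    - [-0.8, 0, 0, 0]
    - [-0.8, 0, 0, 0]

```text
clock: 10.18
tool_pos: [0.6474, 0.0027, 0.1449]
eef_rot: [0.0, 0.765, 0.644, -0.0]
wrist_force: [-1.0, -0.7, -0.1]
width: 0.01
```

Run:
```python
from h import *
s=env.state();print(s['tool_pos'],s['wrist_force'],s['wrist_torque'],s['width'])
I={n:optics.capture(n)[:,:,::-1] for n in("wrist","side","top")}
b=cv2.resize(I["side"][120:220,180:280],None,fx=4,fy=4,interpolation=cv2.INTER_CUBIC)
w=cv2.resize(I["wrist"][130:330,154:354],None,fx=2,fy=2)
cv2.imwrite("pics/c5.png",np.hstack([w,b]));
```

```text
[0.64737419 0.00272205 0.14491172] [-1.03301733 -0.69375817 -0.14151151] [0.03230768 0.02121657 0.01592   ] 0.010020323560722749
```

View pics/c5.png

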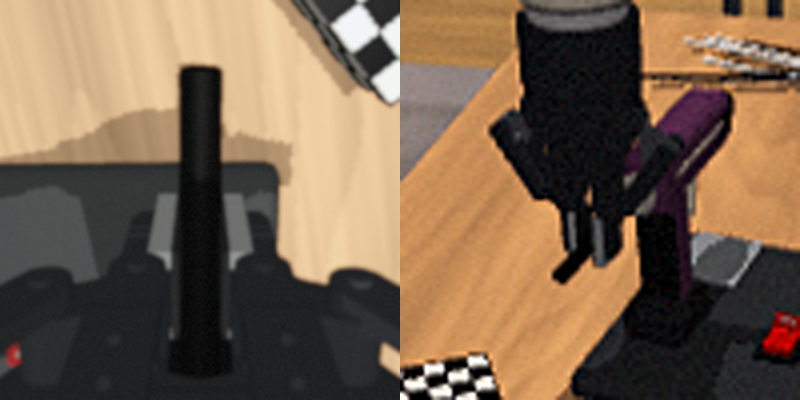

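Request:
servo_tool:
  deltas:
    - [-0.08, 0, 0, 0]
    - [-0.16, 0, 0, 0]
    - [-0.24, 0, 0, 0]
    - [-0.3, 0, 0, 0]
    - [-0.3, 0, 0, 0]
  squeeze: 20

```text
clock: 10.95
tool_pos: [0.6459, -0.0061, 0.145]
eef_rot: [0.0, 0.765, 0.644, -0.0]
wrist_force: [0.6, -0.5, -0.5]
width: 0.0102
```

Request:
servo_tool:
  deltas:
    - [-0.04, 0, 0, 0]
    - [-0.08, 0, 0, 0]
    - [-0.12, 0, 0, 0]
    - [-0.12, 0, 0, 0]

```text
clock: 11.45
tool_pos: [0.6453, -0.0097, 0.145]
eef_rot: [0.0, 0.765, 0.644, -0.0]
wrist_force: [0.5, 0.8, -0.8]
width: 0.01
```

Request:
servo_tool:
  deltas:
    - [-0.04, 0, 0, 0]
    - [-0.08, 0, 0, 0]
    - [-0.12, 0, 0, 0]
    - [-0.12, 0, 0, 0]

```text
clock: 11.95
tool_pos: [0.6446, -0.0133, 0.145]
eef_rot: [0.001, 0.765, 0.644, -0.0]
wrist_force: [-0.4, 0.3, -0.3]
width: 0.0098
```

Request:
servo_tool:
  deltas:
    - [-0.04, 0, 0, 0]
    - [-0.08, 0, 0, 0]
    - [-0.12, 0, 0, 0]
    - [-0.12, 0, 0, 0]

```text
clock: 12.45
tool_pos: [0.644, -0.017, 0.145]
eef_rot: [0.0, 0.765, 0.644, -0.0]
wrist_force: [-0.4, 0.3, -0.3]
width: 0.0104
```

Request:
servo_tool:
  deltas:
    - [-0.04, 0, 0, 0]
    - [-0.08, 0, 0, 0]
    - [-0.12, 0, 0, 0]
    - [-0.12, 0, 0, 0]

```text
clock: 12.95
tool_pos: [0.6434, -0.0207, 0.145]
eef_rot: [0.0, 0.765, 0.644, -0.0]
wrist_force: [0.0, -0.0, 0.6]
width: 0.01
```

Request:
servo_tool:
  deltas:
    - [-0.04, 0, 0, 0]
    - [-0.08, 0, 0, 0]
    - [-0.12, 0, 0, 0]
    - [-0.12, 0, 0, 0]

```text
clock: 13.45
tool_pos: [0.6427, -0.0243, 0.1449]
eef_rot: [0.0, 0.765, 0.644, -0.0]
wrist_force: [-0.1, 0.6, -0.6]
width: 0.0099
```

Request:
servo_tool:
  deltas:
    - [-0.04, 0, 0, 0]
    - [-0.08, 0, 0, 0]
    - [-0.12, 0, 0, 0]
    - [-0.12, 0, 0, 0]

```text
clock: 13.95
tool_pos: [0.6421, -0.028, 0.145]
eef_rot: [0.001, 0.765, 0.644, -0.0]
wrist_force: [0.4, -0.3, -1.1]
width: 0.0102
```

Run:
```python
from h import *
s=env.state();print(s['tool_pos'],s['wrist_force'],s['wrist_torque'],s['width'])
I={n:optics.capture(n)[:,:,::-1] for n in("wrist",)}
w=cv2.resize(I["wrist"][130:330,154:354],None,fx=3,fy=3)
cv2.imwrite("pics/c6.png",w);d=I["wrist"].max(2)<35;print(np.where(d[150:215,254])[0].min()+150)
```

```text
[ 0.64209533 -0.02798262  0.14499165] [ 0.39445395 -0.32788455 -1.06259347] [ 0.03173567  0.02758316 -0.01903289] 0.01018520885093669
164
```

View pics/c6.png

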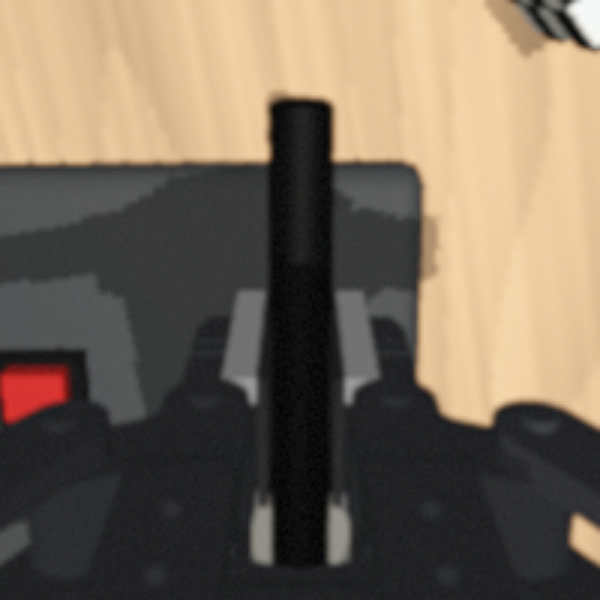

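No slip: the rear end is at row 164, against 163 before. Depth is about 67 mm, so I'll keep easing in.

Request:
servo_tool:
  deltas:
    - [-0.03, 0, 0, 0]
    - [-0.06, 0, 0, 0]
    - [-0.09, 0, 0, 0]
    - [-0.09, 0, 0, 0]

```text
clock: 14.5
tool_pos: [0.6416, -0.0307, 0.145]
eef_rot: [0.0, 0.765, 0.644, -0.0]
wrist_force: [0.4, 0.0, 0.1]
width: 0.0101
```

Request:
servo_tool:
  deltas:
    - [-0.03, 0, 0, 0]
    - [-0.06, 0, 0, 0]
    - [-0.09, 0, 0, 0]
    - [-0.09, 0, 0, 0]

```text
clock: 15.0
tool_pos: [0.6412, -0.0333, 0.145]
eef_rot: [0.0, 0.765, 0.644, -0.0]
wrist_force: [0.4, -0.0, -0.0]
width: 0.0101
```

Request:
servo_tool:
  deltas:
    - [-0.03, 0, 0, 0]
    - [-0.06, 0, 0, 0]
    - [-0.09, 0, 0, 0]
    - [-0.09, 0, 0, 0]

```text
clock: 15.5
tool_pos: [0.6412, -0.0335, 0.1452]
eef_rot: [-0.001, 0.765, 0.643, 0.001]
wrist_force: [1.0, 8.5, 0.5]
width: 0.0103
```

It stopped with 8.5 N at about 72 mm depth. I'll confirm with one more gentle push.

Request:
servo_tool:
  deltas:
    - [-0.06, 0, 0, 0]
    - [-0.11, 0, 0, 0]
    - [-0.14, 0, 0, 0]
    - [-0.14, 0, 0, 0]
    - [-0.14, 0, 0, 0]

```text
clock: 16.12
tool_pos: [0.6412, -0.0334, 0.1455]
eef_rot: [-0.003, 0.766, 0.643, 0.004]
wrist_force: [1.6, 12.6, 0.0]
width: 0.01
```

Run:
```python
from h import *
s=env.state();print(s['tool_pos'],s['wrist_force'],s['wrist_torque'],s['width'])
w=optics.capture("wrist")[:,:,::-1];cv2.imwrite("pics/w7.png",w)
d=w.max(2)<35;print(np.where(d[150:215,254])[0].min()+150)
```

```text
[ 0.64115688 -0.03344765  0.1454703 ] [ 1.59870909 12.58849727  0.04366678] [ 2.03036936 -0.30680314  0.03423939] 0.009976513478315586
164
```

Firm stop: 12.6 N, no motion, no slip. Now I'll relax, release and rise.

Request:
servo_tool:
  deltas:
    - [0, 0, 0, 0]
    - [0, 0, 0, 0]
    - [0, 0, 0, 0]

```text
clock: 16.55
tool_pos: [0.6413, -0.0333, 0.1455]
eef_rot: [-0.003, 0.766, 0.643, 0.004]
wrist_force: [1.1, 3.7, 0.3]
width: 0.01
```

Request:
servo_tool:
  deltas:
    - [0, 0, 0, 0]
    - [0, 0, 0, 0]
    - [0, 0, 0, 0]
    - [0, 0, 0, 0]
    - [0, 0, 0, 0]
  gripper: 40

```text
clock: 17.18
tool_pos: [0.6413, -0.0334, 0.1455]
eef_rot: [-0.003, 0.766, 0.643, 0.004]
wrist_force: [-0.3, 0.2, -0.5]
width: 0.0342
```

Request:
servo_tool:
  deltas:
    - [0, 0, -0.5, 0]
    - [0, 0, -1.2, 0]
    - [0, 0, -2, 0]
    - [0, 0, -3, 0]
    - [0, 0, -4, 0]
    - [0, 0, -4, 0]
    - [0, 0, -4, 0]

```text
clock: 18.05
tool_pos: [0.6409, -0.0345, 0.2661]
eef_rot: [-0.002, 0.766, 0.643, 0.005]
wrist_force: [-0.4, -0.2, 0.4]
width: 0.034
```

Run:
```python
from h import *
import pickle
s=env.state();W=optics.camera_params("wrist");print(s['tool_pos'],s['wrist_force'],s['width'])
w=optics.capture("wrist")[:,:,::-1];cv2.imwrite("pics/w8.png",w);pickle.dump((s,W),open("w8.pkl","wb"))
cv2.imwrite("pics/s8.png",optics.capture("side")[:,:,::-1])
```

```text
[ 0.64089505 -0.03449831  0.26609592] [-0.40558825 -0.15181772  0.39086591] 0.03403582044072823
```

View pics/w8.png

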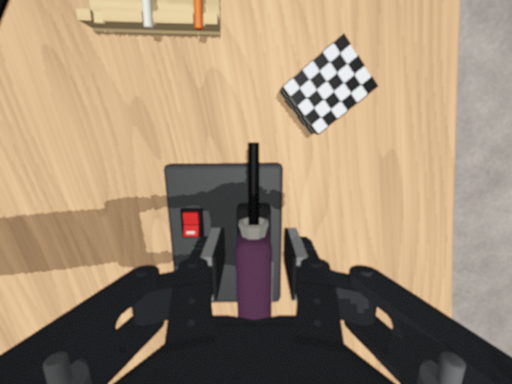

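View pics/s8.png

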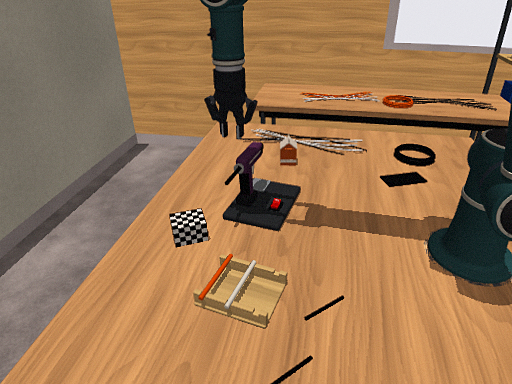

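The stick sits in the barrel in line with it, and the rack and bystanders look undisturbed. I'll check its protrusion numerically while moving over to the rocker.

Request:
servo_tool:
  deltas:
    - [-1, -1, 0, 0]
    - [-2, -2, 0, 0]
    - [-3.12, -3.16, 0, 0]
    - [-3.12, -3.16, 0, 0]
    - [-3.12, -3.16, 2, 0]
    - [-3.12, -3.16, 4, 0]
    - [-3.12, -3.16, 5.5, 0]
    - [-3.12, -3.16, 6.3, 0]
    - [-3.12, -3.16, 6.6, 0]
    - [-3.12, -3.16, 6.6, 0]
    - [-3.12, -3.16, 6.6, 0]
  gripper: 0

```text
clock: 19.52
tool_pos: [0.5322, -0.1085, 0.0669]
eef_rot: [-0.003, 0.766, 0.643, 0.004]
wrist_force: [0.7, -0.4, -0.3]
width: -0.0003
```

Run:
```python
from h import *
import pickle
from scipy.spatial.transform import Rotation as R
s,W=pickle.load(open("w8.pkl","rb"));I=cv2.imread("pics/w8.png")
d=(I.max(2)<40);col=np.where(d[120:225,254])[0]+120;print(col.min(),col.max())
for r in(150,180,210):
    x=np.where(d[r,235:275])[0]+235;print(r,x.mean())
e=onz(W,[253.5,col.min()-.5],.16)[0];print("rear",e,"dist to mouth",np.linalg.norm(e[:2]-[.6363,-.0618]))
s=env.state();W=optics.camera_params("wrist");M=R.from_quat(s['eef_rot'],scalar_first=True).as_matrix()
print(s['tool_pos'],s['width'],M)
print("to press pt, units",M.T@(np.array([.5312,-.1102,.045])-s['tool_pos'])/.03)
I=[optics.capture(n)[:,:,::-1] for n in("wrist","side")]
cv2.imwrite("pics/c9.png",np.hstack([I[0][84:,100:500],cv2.resize(I[1][150:250,220:320],(300,300))]))
```

```text
171 223
150 252.16666666666666
180 252.28571428571428
210 253.0
rear [ 0.643928  -0.0108774  0.16     ] dist to mouth 0.05149075482559447
[ 0.53220263 -0.1085074   0.06687692] -0.00030066908311484193 [[ 0.17217976  0.98506005  0.00328952]
 [ 0.98501711 -0.17220345  0.00934128]
 [ 0.00976819  0.00163185 -0.99995096]]
to press pt, units [-0.06845235 -0.024396    0.72855803]
```

View pics/c9.png

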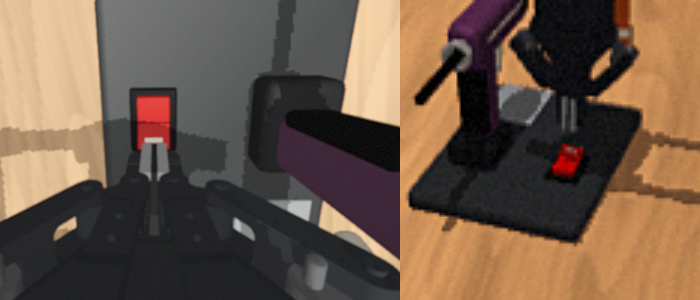

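Request:
servo_tool:
  deltas:
    - [-0.07, 0, 0.4, 0]
    - [-0.07, 0, 0.7, 0]
    - [-0.07, 0, 0.85, 0]
    - [-0.07, 0, 0.95, 0]
    - [-0.07, 0, 1.05, 0]
    - [-0.07, 0, 1.12, 0]
    - [-0.07, 0, 1.17, 0]
    - [-0.07, 0, 1.17, 0]

```text
clock: 20.62
tool_pos: [0.5324, -0.1111, 0.0346]
eef_rot: [-0.002, 0.765, 0.643, 0.004]
wrist_force: [-7.9, -1.8, 20.9]
width: 0.0
```

Request:
servo_tool:
  deltas:
    - [0, 0, -0.3, 0]
    - [0, 0, -1, 0]
    - [0, 0, -2.5, 0]
    - [0, 0, -4.5, 0]
    - [0, 0, -6, 0]
    - [1, -1, -6, 0]
    - [2, -2, -6, 0]
    - [2, -2, -6, 0]

```text
clock: 21.62
tool_pos: [0.4812, -0.041, 0.2144]
eef_rot: [-0.003, 0.765, 0.644, 0.004]
wrist_force: [0.2, -0.0, 0.6]
width: -0.0002
```

Run:
```python
from h import *
import pickle
s=env.state();W=optics.camera_params("wrist");print(s['tool_pos'],s['wrist_force'])
I=[optics.capture(n)[:,:,::-1] for n in("wrist","side","top")]
for n,i in zip(("w10","s10","t10"),I): cv2.imwrite(f"pics/{n}.png",i)
pickle.dump((s,W),open("w10.pkl","wb"))
cv2.imwrite("pics/s10c.png",np.hstack([cv2.resize(I[1][140:240,215:315],(400,400),interpolation=2),cv2.resize(cv2.imread("pics/side0.png")[140:240,215:315],(400,400),interpolation=2)]))
```

```text
[ 0.48118162 -0.04099376  0.2144411 ] [ 0.1982705  -0.04073269  0.63615942]
```

View pics/w10.png

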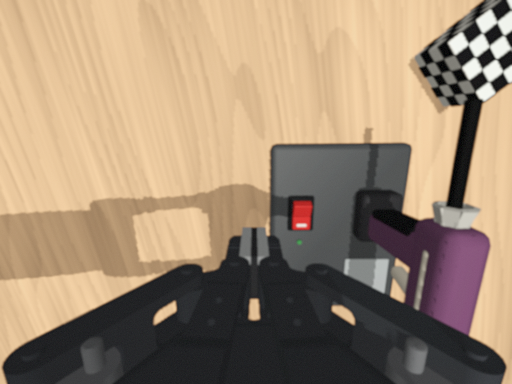

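View pics/s10c.png

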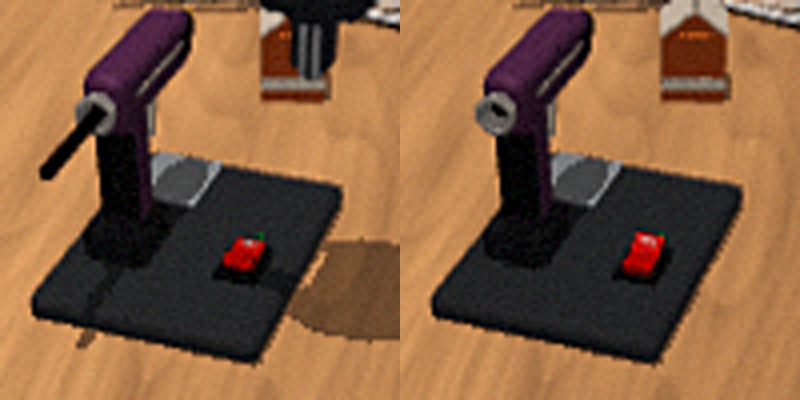

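Run:
```python
from h import *
import pickle
s,W=pickle.load(open("w10.pkl","rb"));I=cv2.imread("pics/w10.png")
cv2.imwrite("pics/c10.png",np.hstack([cv2.resize(I[185:255,275:330],(440,560),interpolation=2),cv2.resize(I[90:220,440:490],(215,560),interpolation=2)]))
S=optics.camera_params("side")
for n,px in(("w10",[471,101]),):print(n,onz(W,px,.162))
W8=pickle.load(open("w8.pkl","rb"))[1];e=onz(W8,[253,143],.162)[0];print("w8",e)
u=np.array([.1702,.9854]);print("protr",(e[:2]-[.6363,-.0618])@u,(onz(W,[471,101],.162)[0][:2]-[.6363,-.0618])@u)
print("side rear px pred for home",proj(S,[[.6363+.0777*.1702,-.0618+.0777*.9854,.16]]))
# head-on triangulation side+wrist rear end
print(tri([(S,[226,182.5]),(W,[471,101])]))
```

```text
w10 [[0.6419777  0.01422299 0.162     ]]
w8 [0.64792104 0.01468435 0.162     ]
protr 0.07734557876109982 0.0758793945129807
side rear px pred for home [[226.37635925 182.06143645]]
(array([0.64929938, 0.01354098, 0.15626505]), [np.float64(0.002317432359945557), np.float64(0.0023174323599453746)])
```

View pics/c10.png

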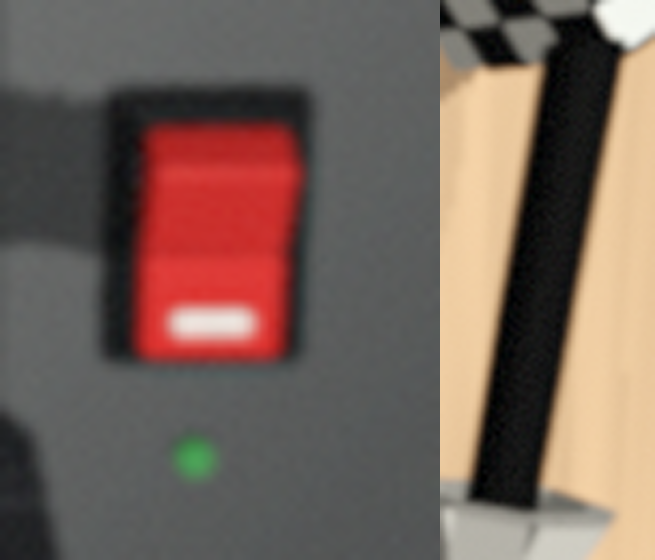

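Run:
```python
from h import *
print(env.state()['clock']);print(env.finish_job())
```

```text
21.775
the job is handed in; nothing more can be done
None
```

I slid the black stick into the barrel, released it against the old remnant, switched the dock on, and handed the job in at 21.8 s. No verdict is reported, so success rests on these checks.

- **Insertion:** The stick stopped at about 72 mm depth. A second gentle push raised the force from 8.5 to 12.6 N with no movement and no slip in the grip.
- **Stick after release:** Its rear end was within about 2 mm of where it was when it butted. It stands out about 76–77 mm, which fits the 76–102 mm range.
- **Rocker:** The fingertip reached 34.6 mm with 21 N. The last close-up showed the striped face level and the green lamp bright, and the arm was clear of everything.
- **Other objects:** The white and orange sticks, the box and the carton looked undisturbed in the pictures; I did not measure them.

Two readings disagreed:
- An automatic brightness mask gave about 51 mm of stick standing out because it missed the lit end. I used the end read by eye instead.
- The last wrist view differed sideways from the other views by about 6 mm. In it the stick's end was hidden against the woven box pattern, so I did not rely on it for that direction.

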